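# Lock the cake turntable and scrape the foam offcuts into the tray

## Robot

A 6-joint arm with a two-finger parallel gripper is mounted at the origin on the work surface; the furniture and walls round the work are solid. World frame = base frame: x ahead of the robot, y to its left, z up, the work surface at z = 0. Lengths are in mm, angles in rad, forces in N, time in s.
With the tool pointing down it reaches from about 350 to 725 mm from the base axis. Payload 4.3 kg.
Tool frame: the origin (TCP) lies at the very end of the fingers, on their centre line; the grasp point (between the pads) lies 19 mm behind it; z points along the fingers, y is the direction in which the jaws open and shut (so a half turn about z gives the same grasp; the last joint's range is limited). The gripper opens to 85 mm and grips with 20 to 120 N. Pads are 22 mm wide; open, the fingers measure 114 mm over their backs; the gripper's body (76 mm by 85 mm) begins 54 mm behind the grasp point. The pads swing forward as they close: fully open they stand 13 mm farther back than shut.
Start: joints at [-1.307, 0.377, 0.081, 1.274, 0, 1.46], TCP at [209.978, -535.328, 231.329] pointing down, gripper open.
Joint ranges: [-2.72, 2.72], [-0.84, 1.66], [-1.02, 1.22], [-1.77, 2.12], [-1.37, 1.28], [-3.14, 3.14]. Speed limits (rad/s): [2.57, 2.57, 3.14, 3.14, 3.14, 3.14].

## Interface

Orientations are given as a rotation vector (axis times angle).
In Python, from rig import readout, optics, manip gives the robot as it stands.
- The arm moves only by the tool send_rows, never from a script. Its argument "targets" is a list of rows, each a list of 6 numbers: the shift along the tool's x, y, z scaled (see below), then the turn, a rotation vector about the tool's x, y, z scaled (see below). In form: [[dx, dy, dz, rx, ry, rz], ...]. A call has 1 to 20 rows; each row is the pose to reach, as a shift and turn from the pose commanded when the call began, along the tool's axes at that moment; what a row does not reach only later rows make up. The controller multiplies each number of a shift by 150 mm and each number of a turn by 90 degrees. A row lasts 1/12 s, in which the tool goes at most 41.7 mm and 7.16 degrees, less where a joint would pass 70% of its speed; a pose out of reach is approached as far as the arm can. A call with a number of a shift or a turn outside -1 to 1 is refused whole. A call with a gripper value outside its range is refused whole. "gripper" is the closure, from 0 (fully open) to 1 (shut), set as the call begins (left out, the last holds). The fingers move at their own pace and stop on an object; the grip force is fixed at half the most. Time passes only in rows, so rows that repeat a pose let the fingers close. It gives the time, the measured TCP pose, the force and the opening at its end, in the units of the state.
- readout.observe(): the state, without advancing time (a new reading comes with each control period).
- optics.grab_frame(name): name is "scene" or "top"; returns a dict with "image" (400x640x3 uint8, blue, green, red), "fx", "fy", "cx", "cy" (pixels), "R" (3x3) and "t" (3): a world point X has camera coordinates R X + t. Camera axes: x right, y down, z forward; pixel columns grow to the right and rows downward; lengths in mm; the calibration is good to about 2 mm. A picture is of the moment at which its call begins. There is no depth.
- manip.hand_in(): hands the job in, once; it reports no verdict.
The state is a dict: "t": time; "qpos": joint angles; "joint_vel": joint speeds; "effort": joint torques, N m; "position": TCP position; "tool_rot": TCP orientation; "contact_force": force on the tool from outside, world axes, zero at the start; "torque": the same for the moment, N m; "gripper_width": finger opening in mm.
Only numpy, scipy, OpenCV 4.12 (cv2) and the standard library are available. Lean on these libraries where they do the work, as an engineer would, in place of code of your own. Each camera call takes 0.05 s, during which the arm holds its last target. There are 200 camera calls.

## Task

Clear the trimmings of a foam display cake off the decorating turntable. First lock its plate so that it cannot spin: bring the eye of the lug on the plate's rim over the eye of the bracket below and drop the red-headed lock pin fully down through both. Then, with the bench scraper and never with the fingers (the colour on the offcuts is wet), push all three offcuts off the plate into the white tray under its edge, and put the scraper back upright, fully down in the slot of the tool block; leave the lock pin in, and do not disturb the bottles and cups.

Things in the scene. Friction and masses are not known exactly. Their poses are not given: they have to be found in the camera images.
- turntable: Cake decorating turntable, fixed to the table: foot and column with a round grey plate 304 mm in diameter on top; the plate's upper face is 130 mm above the table. Origin on the table; the spin axis stands at x = 1 mm, y = 14 mm of this frame. The lock bracket stands on its +y side, the tray lies on its -y side.
- turntable_plate (a joint): Turn of the plate about the vertical axis, rad, counterclockwise from above positive, free to spin; 0 = the lug's eye exactly over the bracket's eye. It starts between -1.1 and -0.4.
- lug_eye (a point): Centre of the eye's mouth in the upper face of the aluminium lug that is screwed to the plate's rim and turns with it: a vertical through hole 13 mm wide in a lug 36 mm wide and 10 mm thick, 172 mm from the spin axis, upper face 129 mm above the table (1 mm below the plate's face).
- bracket_eye (a point): Centre of the eye's mouth in the upper face of the fixed steel bracket of the turntable's foot: a vertical through hole 13 mm wide in a plate 12 mm thick, 172 mm from the spin axis, upper face 110 mm above the table, 9 mm under the lug. Its axes are parallel to the turntable's.
- lock_pin: Lock pin, 105 mm long, 90 g, upright in the end hole of the tool block at the start. Origin at the tip of its steel shank, z along the pin towards its head. Shank 10 mm in diameter and 55 mm long, its last 9 mm tapered to 5 mm; then a collar 22 mm wide (55 to 60 mm from the tip) that comes to rest on the lug; red head 24 mm in diameter from 62 to 105 mm.
- tool_block: White block, 210 x 60 x 48 mm (x, y, z), fixed. Origin centre of its underside. Scraper slot at x = -18 mm, y = 0: 156 mm long, 8 mm wide, floor 8 mm above the table, between two splayed steel lead-in lips that reach to 61 mm above the table, 28 mm apart at the top. Pin hole at x = +85 mm, y = 0: 12 mm wide, floor 8 mm above the table.
- scraper: Bench scraper with an upright steel blade 140 mm wide (x), 3 mm thick (y) and 76 mm high below a brown wooden handle 134 x 23 x 27 mm; 103 mm high in all, 160 g. Origin at the middle of the blade's lower edge, z up towards the handle, whose middle is at z = 89 mm. It stands in the slot of the tool block at the start.
- tray: Empty white moulded tray, fixed, 164 x 396 x 45 mm (x, y, z) outside, walls 6 mm, floor 2 mm thick, one long wall tucked 47 mm under the turntable's plate. Origin centre of its underside, 3 mm above the table; its long y axis lies across the turntable's y axis.
- offcut_segment: White foam offcut with a teal curved side, 100 x 34 x 45 mm, on the turntable. Origin about its middle, at half its height.
- offcut_wedge: White foam wedge with a pink curved side, 66 x 65 x 40 mm, on the turntable. Origin about its middle, at half its height.
- offcut_block: White foam block with yellow sides, 80 x 49 x 36 mm, on the turntable. Origin about its middle, at half its height.
- cup_blue: Clear cup of blue dye, 110 mm in diameter, 49 mm high; leave it alone. Origin centre of its underside.
- cup_red: Clear cup of red dye, 110 mm in diameter, 49 mm high; leave it alone. Origin centre of its underside.
- spirit_bottle: Clear glass bottle, 85 mm in diameter, 249 mm high; leave it alone. Origin centre of its underside.
- bottle_yellow: Yellow colour bottle, 46 mm in diameter, 156 mm high; leave it alone. Origin centre of its underside.
- bottle_orange: Orange colour bottle, 40 mm in diameter, 120 mm high; leave it alone. Origin centre of its underside.

How it is judged (in metres and radians):
On the way, in this order (a step that is already met when the one before it is completed fails the run):
1. the plate is locked: the pin stands fully down through the eyes of lug and bracket (horizontal distance between lock_pin and bracket_eye below 0.006 m and z of lock_pin in the frame of bracket_eye below -0.028 m and angle between lock_pin's own z axis and vertical below 0.15 rad and value of joint turntable_plate between -0.06 and 0.06 rad), for 0.2 s.
2. all three offcuts lie in the tray (x of offcut_segment in the frame of tray between -0.078 and 0.078 m and y of offcut_segment in the frame of tray between -0.194 and 0.194 m and z of each of offcut_segment, offcut_wedge, offcut_block in the frame of tray below 0.08 m and linear speed of each of offcut_segment, offcut_wedge, offcut_block below 0.05 m/s and x of offcut_wedge in the frame of tray between -0.078 and 0.078 m and y of offcut_wedge in the frame of tray between -0.194 and 0.194 m and x of offcut_block in the frame of tray between -0.078 and 0.078 m and y of offcut_block in the frame of tray between -0.194 and 0.194 m), for 0.2 s.
At the end, for the whole second after the job is handed in: Pin tip 28 mm or more below the bracket face, 6 mm from the eye axis, upright to 0.15 rad, plate within 0.06 rad of 0; offcut middles inside the tray walls, under 80 mm up, at rest; scraper in its slot: edge under 20 mm up, within 12 mm along and 8 mm across, upright to 0.2 rad, at rest (all of step 1 and all of step 2 and z of scraper in the frame of tool_block below 0.02 m and x of scraper in the frame of tool_block between -0.03 and -0.006 m and y of scraper in the frame of tool_block between -0.008 and 0.008 m and angle between scraper's own z axis and vertical below 0.2 rad and linear speed of scraper below 0.05 m/s); the robot touches nothing.
It fails at once if an offcut is touched by the fingers or the arm (contact force between any of the fingers, the arm and offcut_segment above 0.5 N or contact force between any of the fingers, the arm and offcut_wedge above 0.5 N or contact force between any of the fingers, the arm and offcut_block above 0.5 N).
It fails at once if a bottle or cup is moved by more than 30 mm (distance of any of cup_blue, cup_red, spirit_bottle, bottle_yellow, bottle_orange from where it was at the start of the episode above 0.03 m).
It also fails if it takes over 69 s, if anything falls off the work surface, if the arm or the gripper's body presses on something with over 40 N, if the wrist force passes 120 N, or if a joint passes its speed limit or range.

## Working session

There is one attempt and no reset: what is moved stays moved. The work goes in short steps, Python scripts to look and compute and a tool call to move; the robot and the scene stay as the last step left them, time stands still between calls to the robot, and variables do not carry over. Pictures are saved under pics/ and viewed, about 8 in all and at most 12, crops included, and the job is handed in when it is done.

Besides the shell and the picture viewer there is one more tool, called after "Request:" as name(argument=value, ...), one argument or row to a line, values as JSON. send_rows: Moves the arm, as the interface text tells. Its arguments: {"type":"object","properties":{"targets":{"type":"array"},"gripper":{"type":"number"}},"required":["targets"]}

```bash
mkdir -p pics; ls
python3 - <<'E'
from rig import readout, optics
import cv2
print(readout.observe())
for n in("scene","top"):
    f=optics.grab_frame(n); cv2.imwrite(f"pics/{n}0.png",f["image"]); print(n,{k:f[k] for k in f if k!="image"})
E
```

```text
pics
{'t': 0.0, 'qpos': array([-1.30729418e+00,  3.78088223e-01,  7.96275128e-02,  1.27439565e+00,
        8.12857610e-06,  1.46052152e+00]), 'joint_vel': array([ 0.00054422,  0.00019714,  0.00154939, -0.00271385,  0.00075552,
        0.00030258]), 'effort': array([-2.26405464e-04, -4.63608062e+01,  2.69873321e+01,  2.07924354e-02,
       -5.01041018e-05, -1.29368047e-05]), 'position': array([ 209.80218252, -534.65500029,  230.34713676]), 'tool_rot': array([-3.08486963e+00, -5.83333871e-01,  2.34786884e-04]), 'contact_force': array([ 0.37849981, -0.60556775,  0.70922747]), 'torque': array([-0.03477651, -0.01330064,  0.02024053]), 'gripper_width': 85.00808336509503}
scene {'fx': 518.6315724078438, 'fy': 518.6315724078438, 'cx': 321.8544465143547, 'cy': 194.90615413506413, 'R': array([[ 0.88914477, -0.45690999, -0.0255897 ],
       [-0.20904979, -0.35579503, -0.91088313],
       [ 0.40708691,  0.8152565 , -0.41187023]]), 't': array([-514.4603511 ,  176.48702826, 1239.45524462])}
top {'fx': 456.06268917314804, 'fy': 456.06268917314804, 'cx': 319.74557170958997, 'cy': 200.5249815579978, 'R': array([[-0.00267041, -0.99987919, -0.01531236],
       [-0.99742795,  0.00376002, -0.07157759],
       [ 0.07162652,  0.01508184, -0.99731749]]), 't': array([-119.5874047 ,  541.32503974, 1381.16491544])}
```

View pics/scene0.png

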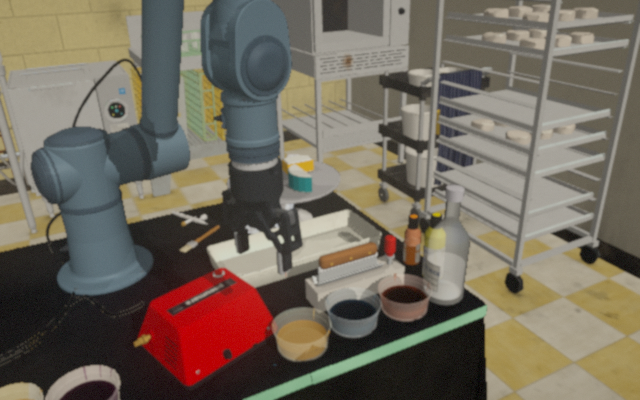

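View pics/top0.png

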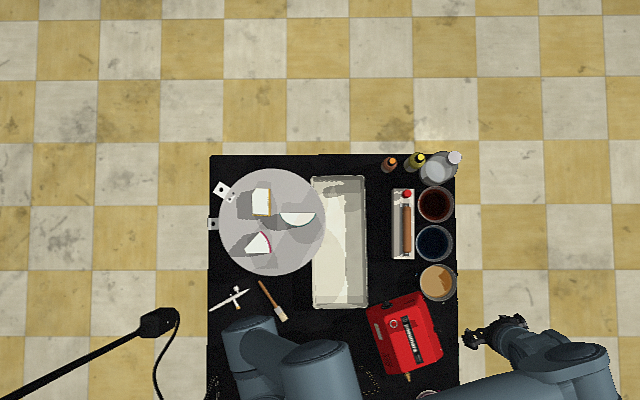

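```bash
cat > h.py <<'E'
import numpy as np, cv2
from rig import readout, optics, manip
def ray(f,u,v,z):
    "pixel -> world point on the plane at height z"
    R=np.array(f["R"]);t=np.array(f["t"]);c=-R.T@t
    d=R.T@np.array([(u-f["cx"])/f["fx"],(v-f["cy"])/f["fy"],1])
    return c+d*(z-c[2])/d[2]
def proj(f,X):
    p=np.array(f["R"])@np.asarray(X,float)+f["t"]; return p[0]/p[2]*f["fx"]+f["cx"],p[1]/p[2]*f["fy"]+f["cy"]
def blobs(f,lo,hi,roi,amin=8):
    h=cv2.cvtColor(f["image"],cv2.COLOR_BGR2HSV);m=cv2.inRange(h,lo,hi);k=np.zeros_like(m);x0,y0,x1,y1=roi;k[y0:y1,x0:x1]=m[y0:y1,x0:x1]
    n,L,s,c=cv2.connectedComponentsWithStats(k)
    return [(s[i,4],c[i].round(1),s[i,:4],cv2.minAreaRect(np.argwhere(L==i)[:,::-1].astype(np.float32))) for i in range(1,n) if s[i,4]>=amin],L
def crop(f,roi,s,name):
    x0,y0,x1,y1=roi;cv2.imwrite(f"pics/{name}.png",cv2.resize(f["image"][y0:y1,x0:x1],None,fx=s,fy=s,interpolation=cv2.INTER_CUBIC))
E
python3 - <<'E'
from h import *
f=optics.grab_frame("top")
crop(f,(200,145,470,320),2.96,"topc")
for nm,lo,hi in (("grey plate",(0,0,90),(180,40,230)),("red",(0,150,80),(8,255,255)),("brown",(8,90,60),(16,255,255)),("white",(0,0,225),(180,40,255)),("teal",(80,80,60),(100,255,255)),("yel",(20,100,100),(35,255,255)),("pink",(150,80,80),(178,255,255))):
    B,_=blobs(f,lo,hi,(205,150,460,320))
    print(nm,[(a,list(c),list(bb),[np.round(x,1) for x in r]) for a,c,bb,r in B])
E
```

```text
grey plate [(np.int32(14), [np.float64(226.4), np.float64(152.3)], [np.int32(223), np.int32(150), np.int32(7), np.int32(5)], [array([226.5, 152.5]), array([4.2, 5.7]), np.float64(45.0)]), (np.int32(191), [np.float64(258.8), np.float64(151.9)], [np.int32(233), np.int32(150), np.int32(53), np.int32(5)], [array([259., 152.]), array([ 4., 52.]), np.float64(90.0)]), (np.int32(31), [np.float64(356.8), np.float64(150.8)], [np.int32(351), np.int32(150), np.int32(13), np.int32(3)], [array([357., 151.]), array([ 2., 12.]), np.float64(90.0)]), (np.int32(76), [np.float64(379.7), np.float64(151.5)], [np.int32(366), np.int32(150), np.int32(29), np.int32(4)], [array([380. , 151.5]), array([28.,  3.]), np.float64(-0.0)]), (np.int32(9), [np.float64(396.0), np.float64(150.9)], [np.int32(394), np.int32(150), np.int32(5), np.int32(4)], [array([396.4, 150.6]), array([3.6, 3.3]), np.float64(56.3)]), (np.int32(16), [np.float64(411.2), np.float64(151.4)], [np.int32(409), np.int32(150), np.int32(5), np.int32(4)], [array([411. , 151.5]), array([3., 4.]), np.float64(90.0)]), (np.int32(842), [np.float64(440.6),
[... 7827 characters left out ...]
.float64(266.3), np.float64(206.6)], [np.int32(252), np.int32(189), np.int32(19), np.int32(28)], [array([266.7, 205.6]), array([15.7, 30.5]), np.float64(32.6)]), (np.int32(98), [np.float64(205.5), np.float64(295.0)], [np.int32(205), np.int32(271), np.int32(2), np.int32(49)], [array([205.5, 295. ]), array([48.,  1.]), np.float64(90.0)]), (np.int32(121), [np.float64(458.2), np.float64(293.3)], [np.int32(457), np.int32(271), np.int32(3), np.int32(49)], [array([458., 295.]), array([48.,  2.]), np.float64(90.0)])]
pink [(np.int32(41), [np.float64(266.7), np.float64(240.5)], [np.int32(260), np.int32(231), np.int32(11), np.int32(22)], [array([266.5, 240.8]), array([23.3,  3.4]), np.float64(64.5)])]
```

View pics/topc.png

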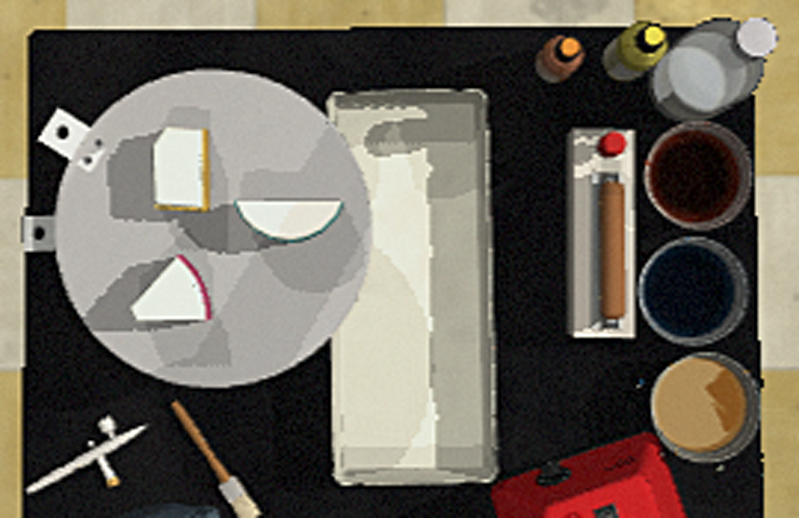

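Run:
```python
from h import *
f=optics.grab_frame("top")
g=lambda a,b:(200+(a+.5)/2.96-.5,145+(b+.5)/2.96-.5)
print("base px",proj(f,(0,0,0)))
for n,(a,b),z in [("plateC",(213.5,227.5),130),("plateL",(55,227),130),("plateR",(372,227),130),("plateT",(213,69),130),("plateB",(213,387),130),("lug",(62,132),129),("bracket",(39,233),110),("pin",(612.5,143),113),
 ("handle",(612.5,250),111),("handleT",(612.5,178),111),("handleB",(612.5,320),111),("block TL",(570,129),48),("TR",(634,129),48),("BL",(568,336),48),("BR",(634,336),48),
 ("tray TL",(330,92),48),("tray TR",(489,92),48),("tray BL",(334,483),48),("tray BR",(496,483),48),("cupred",(697,175),49),("spirit cap",(757,38),249),("yel",(650,38),156),("airbrush",(100,450),15)]:
    print(n,ray(f,*g(a,b),z)[:2].round(1))
```

```text
base px (np.float64(280.257634557678), np.float64(379.27130691058994))
plateC [474.1  12.3]
plateL [475.  163.8]
plateR [ 474.1 -138.6]
plateT [626.2  13.5]
plateB [323.6  12.1]
lug [566.1 158.5]
bracket [469.8 184.1]
pin [ 554.8 -370.9]
handle [ 451.8 -369.6]
handleT [ 521.1 -370.7]
handleB [ 384.9 -368.5]
block TL [ 574.9 -339.6]
TR [ 574.7 -404.3]
BL [ 366.3 -334.6]
BR [ 366.2 -400.7]
tray TL [613.8 -96.1]
tray TR [ 613.1 -257.9]
tray BL [221.  -99.5]
tray BR [ 220.9 -261. ]
cupred [ 527.7 -466.7]
spirit cap [ 633.8 -473.5]
yel [ 649.8 -400. ]
airbrush [249.1 141.8]
```

```bash
cat >> h.py <<'E'
def yaw(rv):
    from scipy.spatial.transform import Rotation as Q
    x=Q.from_rotvec(rv).as_matrix()[:,0]; return np.degrees(np.arctan2(x[1],x[0]))
def plan(*wps,start=None):
    "wps: (x,y,z,yaw_deg) ; prints, per call, the scaled row to repeat and the least rows"
    if start is None:
        s=readout.observe(); start=(*s["position"],yaw(s["tool_rot"])); print("t",round(s["t"],2),"at",np.round(start,1),"F",s["contact_force"].round(1),"w",round(s["gripper_width"],1))
    p=np.array(start,float)
    for w in wps:
        w=np.array(w,float); d=w-p; d[3]=(d[3]+180)%360-180
        def loc(d,a): a=np.radians(a);c,s=np.cos(a),np.sin(a);return np.array([c*d[0]+s*d[1],s*d[0]-c*d[1],-d[2]])
        n=1
        while True:
            if all(np.abs(loc(d[:3]/n,p[3]+d[3]*i/n)).max()<150 for i in range(n)) and abs(d[3]/n)<=90: break
            n+=1
        for i in range(n):
            r=loc(d[:3]/n,p[3]+d[3]*i/n)/150; k=max(np.linalg.norm(d[:3]/n)/41.7,abs(d[3]/n)/7.16)
            print(list(r.round(3)),"rz",round(-d[3]/n/90,3),"rows>=%.1f"%k)
        p=p+d
        print("  ->",p.round(1))
E
python3 - <<'E'
from h import *
plan((566,158.5,260,57.8),(566,158.5,113,57.8))
E
```

```text
t 0.2 at [ 209.9 -534.9  230.7   21.4] F [0.1 0.2 0.2] w 85.6
[np.float64(0.65), np.float64(-0.573), np.float64(-0.033)] rz -0.067 rows>=3.1
[np.float64(0.707), np.float64(-0.501), np.float64(-0.033)] rz -0.067 rows>=3.1
[np.float64(0.756), np.float64(-0.424), np.float64(-0.033)] rz -0.067 rows>=3.1
[np.float64(0.796), np.float64(-0.341), np.float64(-0.033)] rz -0.067 rows>=3.1
[np.float64(0.828), np.float64(-0.255), np.float64(-0.033)] rz -0.067 rows>=3.1
[np.float64(0.85), np.float64(-0.166), np.float64(-0.033)] rz -0.067 rows>=3.1
  -> [566.  158.5 260.   57.8]
[np.float64(0.0), np.float64(0.0), np.float64(0.98)] rz -0.0 rows>=3.5
  -> [566.  158.5 113.   57.8]
```

Request:
send_rows(
  targets=[
    [0.65,-0.573,-0.033,0,0,-0.067],
    [0.65,-0.573,-0.033,0,0,-0.067],
    [0.65,-0.573,-0.033,0,0,-0.067],
    [0.65,-0.573,-0.033,0,0,-0.067],
  ],
  gripper=0,
)

```text
t: 0.53
position: [271.0, -413.9, 236.3]
tool_rot: [-3.046, -0.751, -0.002]
contact_force: [-0.2, 0.0, -0.4]
gripper_width: 85.7
```

Request:
send_rows(
  targets=[
    [0.707,-0.501,-0.033,0,0,-0.067],
    [0.707,-0.501,-0.033,0,0,-0.067],
    [0.707,-0.501,-0.033,0,0,-0.067],
    [0.707,-0.501,-0.033,0,0,-0.067],
  ],
)

```text
t: 0.87
position: [330.3, -299.1, 241.5]
tool_rot: [-3.004, -0.913, -0.003]
contact_force: [-0.5, 0.1, -0.4]
gripper_width: 85.5
```

Request:
send_rows(
  targets=[
    [0.756,-0.424,-0.033,0,0,-0.067],
    [0.756,-0.424,-0.033,0,0,-0.067],
    [0.756,-0.424,-0.033,0,0,-0.067],
    [0.756,-0.424,-0.033,0,0,-0.067],
  ],
)

```text
t: 1.2
position: [390.1, -184.0, 246.5]
tool_rot: [-2.952, -1.071, -0.003]
contact_force: [0.2, 0.2, 0.4]
gripper_width: 85.1
```

Request:
send_rows(
  targets=[
    [0.796,-0.341,-0.033,0,0,-0.067],
    [0.796,-0.341,-0.033,0,0,-0.067],
    [0.796,-0.341,-0.033,0,0,-0.067],
    [0.796,-0.341,-0.033,0,0,-0.067],
  ],
)

```text
t: 1.53
position: [450.2, -68.9, 251.3]
tool_rot: [-2.892, -1.225, -0.004]
contact_force: [-0.1, -1.2, 0.4]
gripper_width: 85.4
```

Request:
send_rows(
  targets=[
    [0.828,-0.255,-0.033,0,0,-0.067],
    [0.828,-0.255,-0.033,0,0,-0.067],
    [0.828,-0.255,-0.033,0,0,-0.067],
    [0.828,-0.255,-0.033,0,0,-0.067],
  ],
)

```text
t: 1.87
position: [510.2, 46.3, 255.9]
tool_rot: [-2.824, -1.374, -0.004]
contact_force: [-0.3, -0.7, 0.1]
gripper_width: 85.3
```

Request:
send_rows(
  targets=[
    [0.85,-0.166,-0.033,0,0,-0.067],
    [0.85,-0.166,-0.033,0,0,-0.067],
    [0.85,-0.166,-0.033,0,0,-0.067],
    [0.85,-0.166,-0.033,0,0,-0.067],
    [0.85,-0.166,-0.033,0,0,-0.067],
  ],
)

```text
t: 2.28
position: [568.4, 158.5, 260.0]
tool_rot: [2.751, 1.517, -0.001]
contact_force: [0.1, -0.1, -0.1]
gripper_width: 85.9
```

Request:
send_rows(
  targets=[
    [-0.009,-0.014,0.4,0,0,0],
    [-0.009,-0.014,0.8,0,0,0],
    [-0.009,-0.014,0.98,0,0,0],
    [-0.009,-0.014,0.98,0,0,0],
    [-0.009,-0.014,0.98,0,0,0],
    [-0.009,-0.014,0.98,0,0,0],
    [-0.009,-0.014,0.98,0,0,0],
  ],
)

```text
t: 2.87
position: [566.1, 156.6, 116.1]
tool_rot: [2.753, 1.511, 0.004]
contact_force: [0.6, -0.9, 0.2]
gripper_width: 85.3
```

Request:
send_rows(
  targets=[
    [0,0,0,0,0,0],
    [0,0,0,0,0,0],
    [0,0,0,0,0,0],
    [0,0,0,0,0,0],
    [0,0,0,0,0,0],
    [0,0,0,0,0,0],
    [0,0,0,0,0,0],
    [0,0,0,0,0,0],
  ],
  gripper=0.9,
)

```text
t: 3.53
position: [565.8, 157.7, 115.4]
tool_rot: [2.752, 1.513, 0.003]
contact_force: [-1.0, -0.6, 6.3]
gripper_width: 34.1
```

Request:
send_rows(
  targets=[
    [-0.003,-0.084,0,0,0,-0.047],
    [-0.012,-0.168,0,0,0,-0.093],
    [-0.028,-0.251,0,0,0,-0.14],
    [-0.049,-0.332,0,0,0,-0.187],
    [-0.076,-0.412,0,0,0,-0.233],
    [-0.11,-0.49,0,0,0,-0.28],
    [-0.148,-0.565,0,0,0,-0.327],
    [-0.192,-0.636,0,0,0,-0.373],
    [-0.192,-0.636,0,0,0,-0.373],
    [-0.192,-0.636,0,0,0,-0.373],
    [-0.192,-0.636,0,0,0,-0.373],
  ],
)

```text
t: 4.45
position: [470.7, 184.3, 115.4]
tool_rot: [2.197, 2.241, 0.004]
contact_force: [1.4, -2.5, 7.3]
gripper_width: 34.5
```

Run:
```python
from h import *
plan()
f=optics.grab_frame("top");crop(f,(200,145,470,320),2.96,"top2")
```

```text
t 4.45 at [470.7 184.3 115.4  91.1] F [ 1.4 -2.5  7.3] w 34.5
```

View pics/top2.png

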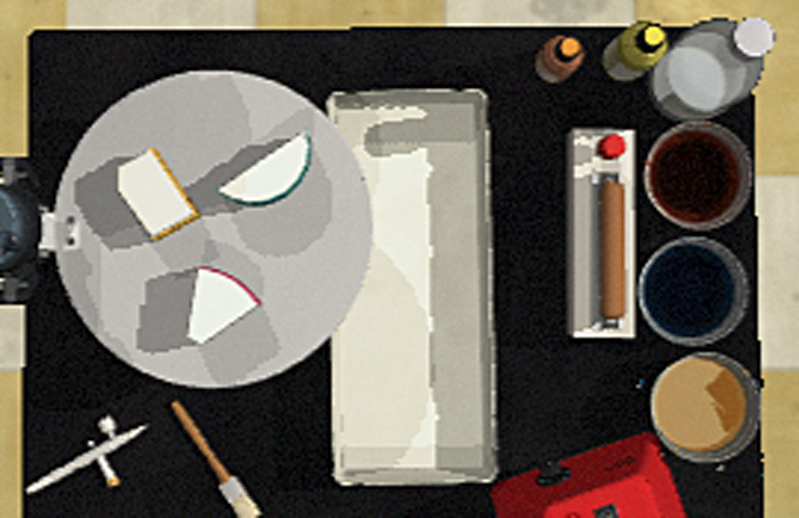

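Run:
```python
from h import *
plan((470.7,184.3,255,91.1),(555,-371,255,179),(555,-371,150,179))
```

```text
t 4.5 at [470.8 184.4 115.4  91.1] F [ 1.5 -2.2  7.8] w 34.3
[np.float64(-0.0), np.float64(-0.001), np.float64(-0.931)] rz 0.0 rows>=3.3
  -> [470.7 184.3 255.   91.1]
[np.float64(-0.928), np.float64(0.123), np.float64(-0.0)] rz -0.244 rows>=3.4
[np.float64(-0.907), np.float64(-0.233), np.float64(-0.0)] rz -0.244 rows>=3.4
[np.float64(-0.753), np.float64(-0.556), np.float64(-0.0)] rz -0.244 rows>=3.4
[np.float64(-0.491), np.float64(-0.797), np.float64(-0.0)] rz -0.244 rows>=3.4
  -> [ 555. -371.  255.  179.]
[np.float64(-0.0), np.float64(-0.0), np.float64(0.7)] rz -0.0 rows>=2.5
  -> [ 555. -371.  150.  179.]
```

Request:
send_rows(
  targets=[
    [0,0,0,0,0,0],
    [0,0,0,0,0,0],
    [0,0,0,0,0,0],
    [0,0,0,0,0,0],
    [0,0,-0.1,0,0,0],
    [0,0,-0.3,0,0,0],
    [0,0,-0.55,0,0,0],
    [0,0,-0.8,0,0,0],
    [0,0,-0.93,0,0,0],
    [0,0,-0.93,0,0,0],
  ],
  gripper=0.2,
)

```text
t: 5.33
position: [471.6, 185.3, 258.5]
tool_rot: [2.196, 2.241, 0.012]
contact_force: [0.9, -0.7, 0.0]
gripper_width: 68.4
```

Request:
send_rows(
  targets=[
    [-0.928,0.123,0,0,0,-0.244],
    [-0.928,0.123,0,0,0,-0.244],
    [-0.928,0.123,0,0,0,-0.244],
    [-0.928,0.123,0,0,0,-0.244],
  ],
  gripper=0.41,
)

```text
t: 5.67
position: [489.7, 44.0, 252.4]
tool_rot: [-1.724, -2.625, 0.002]
contact_force: [1.5, 0.2, 0.7]
gripper_width: 50.4
```

Request:
send_rows(
  targets=[
    [-0.907,-0.233,0,0,0,-0.244],
    [-0.907,-0.233,0,0,0,-0.244],
    [-0.907,-0.233,0,0,0,-0.244],
    [-0.907,-0.233,0,0,0,-0.244],
  ],
)

```text
t: 6.0
position: [511.1, -95.6, 252.2]
tool_rot: [-1.195, -2.904, 0.001]
contact_force: [-0.2, -0.3, -0.7]
gripper_width: 50.1
```

Request:
send_rows(
  targets=[
    [-0.753,-0.556,0,0,0,-0.244],
    [-0.753,-0.556,0,0,0,-0.244],
    [-0.753,-0.556,0,0,0,-0.244],
    [-0.753,-0.556,0,0,0,-0.244],
  ],
)

```text
t: 6.33
position: [532.3, -236.1, 251.7]
tool_rot: [-0.623, -3.078, 0.001]
contact_force: [-0.4, 1.0, 0.4]
gripper_width: 50.1
```

Request:
send_rows(
  targets=[
    [-0.491,-0.797,0,0,0,-0.244],
    [-0.491,-0.797,0,0,0,-0.244],
    [-0.491,-0.797,0,0,0,-0.244],
    [-0.491,-0.797,0,0,0,-0.244],
    [-0.491,-0.797,0,0,0,-0.244],
  ],
)

```text
t: 6.75
position: [553.0, -374.7, 250.4]
tool_rot: [-0.034, -3.139, -0.001]
contact_force: [-0.5, 0.2, 0.2]
gripper_width: 50.5
```

Run:
```python
from h import *
plan((555,-371,150,179),(555,-371,72,179))
f=optics.grab_frame("top");a=f["image"][205:245,205:245];b=f["image"][170:235,390:470]
a=cv2.resize(a,(400,400),interpolation=cv2.INTER_CUBIC);b=cv2.resize(b,(400,325),interpolation=cv2.INTER_CUBIC);b=cv2.copyMakeBorder(b,0,75,0,0,0);cv2.imwrite("pics/eye.png",np.hstack([a,b]))
```

```text
t 6.75 at [ 553.  -374.7  250.4  178.7] F [-0.5  0.2  0.2] w 50.5
[np.float64(-0.013), np.float64(0.025), np.float64(0.669)] rz -0.003 rows>=2.4
  -> [ 555. -371.  150.  179.]
[np.float64(0.0), np.float64(0.0), np.float64(0.52)] rz -0.0 rows>=1.9
  -> [ 555. -371.   72.  179.]
```

View pics/eye.png

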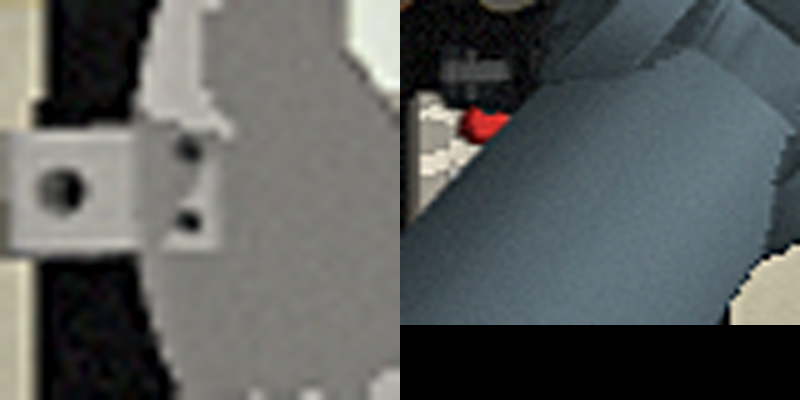

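Request:
send_rows(
  targets=[
    [-0.013,0.025,0.3,0,0,0],
    [-0.013,0.025,0.55,0,0,0],
    [-0.013,0.025,0.669,0,0,0],
    [-0.013,0.025,0.669,0,0,0],
    [-0.013,0.025,0.669,0,0,0],
    [-0.013,0.025,0.669,0,0,0],
  ],
)

```text
t: 7.3
position: [556.7, -366.7, 155.1]
tool_rot: [0.026, 3.139, -0.002]
contact_force: [0.2, 0.1, 0.4]
gripper_width: 50.4
```

Run:
```python
from h import *
plan((555,-371,72,179))
f=optics.grab_frame("top");print("lug",ray(f,210.75,223.65,129))
B,_=blobs(f,(0,150,80),(8,255,255),(395,180,425,205));print([(b[0],b[1],b[2]) for b in B])
```

```text
t 7.3 at [ 556.7 -366.7  155.1  179.1] F [0.2 0.1 0.4] w 50.4
[np.float64(0.011), np.float64(-0.029), np.float64(0.554)] rz 0.001 rows>=2.0
  -> [ 555. -371.   72.  179.]
lug [468.64013997 185.23892823 129.        ]
[]
```

Request:
send_rows(
  targets=[
    [0.011,-0.029,0.25,0,0,0],
    [0.011,-0.029,0.4,0,0,0],
    [0.011,-0.029,0.53,0,0,0],
    [0.011,-0.029,0.53,0,0,0],
    [0.011,-0.029,0.53,0,0,0],
    [0.011,-0.029,0.53,0,0,0],
    [0.011,-0.029,0.53,0,0,0],
    [0.011,-0.029,0.53,0,0,0],
  ],
)

```text
t: 8.02
position: [555.4, -372.5, 76.1]
tool_rot: [0.027, 3.138, -0.004]
contact_force: [-0.5, 0.5, 0.9]
gripper_width: 50.3
```

Run:
```python
from h import *
plan((555,-371,72,179))
f=optics.grab_frame("scene");crop(f,(270,200,430,320),5,"pin")
```

```text
t 8.02 at [ 555.4 -372.5   76.1  179. ] F [-0.5  0.5  0.9] w 50.3
[np.float64(0.003), np.float64(0.01), np.float64(0.027)] rz 0.0 rows>=0.1
  -> [ 555. -371.   72.  179.]
```

View pics/pin.png

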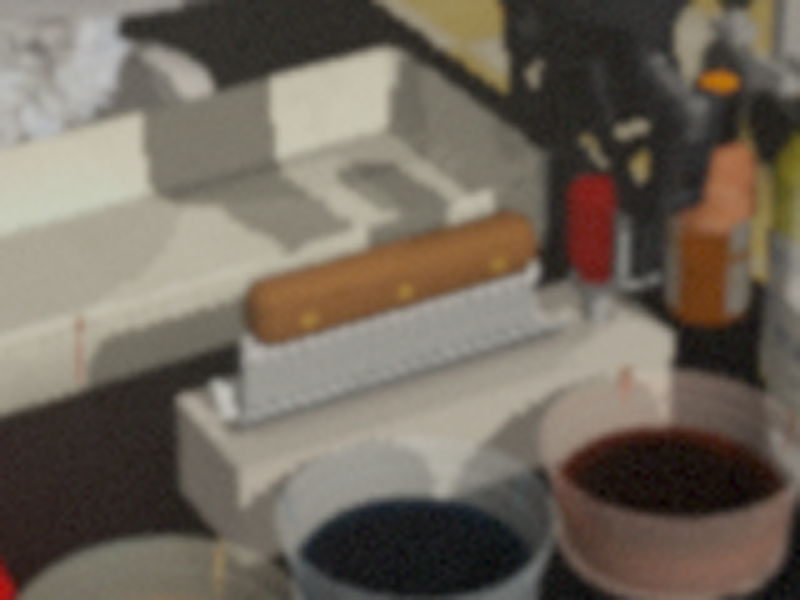

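Run:
```python
from h import *
f=optics.grab_frame("scene")
c=lambda X:[round((p-o)*5) for p,o in zip(proj(f,X),(270,200))]
for n,X in [("pin top",(555,-371,113)),("pin headbottom",(555,-371,70)),("tcp",(555.4,-372.5,76)),("fing near",(555.4,-398,84)),("fing far",(555.4,-347,84)),("handle far end top",(521,-370.7,111)),("cupred c rim",(527.7,-466.7,49)),("handle near",(384.9,-368.5,111))]: print(n,c(X))
print(-np.array(f["R"]).T@f["t"])
B,_=blobs(f,(0,150,60),(10,255,255),(375,225,405,265));print([(b[0],b[1],b[2]) for b in B])
print(ray(f,388.5,245.8,91))
```

```text
pin top [598, 183]
pin headbottom [595, 269]
tcp [598, 258]
fing near [632, 269]
fing far [566, 217]
handle far end top [530, 206]
cupred c rim [670, 436]
handle near [243, 286]
[  -10.24169977 -1182.74281173   658.08888177]
[(np.int32(168), array([387.7, 244.5]), array([383, 235,  10,  21], dtype=int32))]
[ 552.67242445 -371.66046566   91.        ]
```

Request:
send_rows(
  targets=[
    [0.008,0.01,0.027,0,0,0],
    [0.008,0.01,0.027,0,0,0],
    [0.008,0.01,0.027,0,0,0],
  ],
)

```text
t: 8.37
position: [552.5, -369.5, 69.2]
tool_rot: [-0.027, -3.141, -0.001]
contact_force: [-0.1, 0.7, -0.3]
gripper_width: 50.2
```

Request:
send_rows(
  targets=[
    [0,0,0,0,0,0],
    [0,0,0,0,0,0],
    [0,0,0,0,0,0],
    [0,0,0,0,0,0],
    [0,0,0,0,0,0],
    [0,0,0,0,0,0],
    [0,0,0,0,0,0],
  ],
  gripper=1,
)

```text
t: 8.95
position: [553.1, -370.4, 69.9]
tool_rot: [0.028, 3.141, -0.002]
contact_force: [0.3, -2.0, 0.1]
gripper_width: 22.7
```

Run:
```python
from h import *
s=readout.observe();print(s["position"],s["torque"]);p=s["position"]
plan((p[0],p[1],p[2]+140,179),(469.5,184.5,p[2]+140,91.5))
```

```text
[ 553.07442504 -370.38675109   69.86953717] [-0.5146878  -0.03346078  0.00348789]
t 8.95 at [ 553.1 -370.4   69.9  179. ] F [ 0.3 -2.   0.1] w 22.7
[np.float64(0.0), np.float64(0.0), np.float64(-0.933)] rz -0.0 rows>=3.4
  -> [ 553.1 -370.4  209.9  179. ]
[np.float64(0.155), np.float64(0.922), np.float64(-0.0)] rz 0.243 rows>=3.4
[np.float64(0.488), np.float64(0.798), np.float64(-0.0)] rz 0.243 rows>=3.4
[np.float64(0.75), np.float64(0.559), np.float64(-0.0)] rz 0.243 rows>=3.4
[np.float64(0.904), np.float64(0.239), np.float64(-0.0)] rz 0.243 rows>=3.4
  -> [469.5 184.5 209.9  91.5]
```

Request:
send_rows(
  targets=[
    [0,0,-0.1,0,0,0],
    [0,0,-0.3,0,0,0],
    [0,0,-0.55,0,0,0],
    [0,0,-0.8,0,0,0],
    [0,0,-0.95,0,0,0],
    [0,0,-0.95,0,0,0],
  ],
)

```text
t: 9.45
position: [555.2, -371.2, 218.7]
tool_rot: [0.027, 3.133, -0.009]
contact_force: [0.8, -0.2, -0.2]
gripper_width: 22.6
```

Request:
send_rows(
  targets=[
    [0.155,0.922,-0.4,0,0,0.243],
    [0.155,0.922,-0.4,0,0,0.243],
    [0.155,0.922,-0.4,0,0,0.243],
    [0.155,0.922,-0.4,0,0,0.243],
    [0.155,0.922,-0.4,0,0,0.243],
  ],
)

```text
t: 9.87
position: [531.8, -226.2, 274.3]
tool_rot: [0.615, 3.079, 0.004]
contact_force: [0.1, -0.5, -0.4]
gripper_width: 22.9
```

Request:
send_rows(
  targets=[
    [0.488,0.798,0,0,0,0.243],
    [0.488,0.798,0,0,0,0.243],
    [0.488,0.798,0,0,0,0.243],
    [0.488,0.798,0,0,0,0.243],
  ],
)

```text
t: 10.2
position: [509.3, -88.6, 270.8]
tool_rot: [-1.196, -2.901, -0.003]
contact_force: [-0.5, -0.4, -0.7]
gripper_width: 22.9
```

Request:
send_rows(
  targets=[
    [0.75,0.559,0,0,0,0.243],
    [0.75,0.559,0,0,0,0.243],
    [0.75,0.559,0,0,0,0.243],
    [0.75,0.559,0,0,0,0.243],
  ],
)

```text
t: 10.53
position: [488.7, 48.7, 270.7]
tool_rot: [-1.727, -2.621, 0.001]
contact_force: [1.1, -0.2, -1.6]
gripper_width: 22.7
```

Request:
send_rows(
  targets=[
    [0.904,0.239,0,0,0,0.243],
    [0.904,0.239,0,0,0,0.243],
    [0.904,0.239,0,0,0,0.243],
    [0.904,0.239,0,0,0,0.243],
    [0.904,0.239,0,0,0,0.243],
    [0.904,0.239,0,0,0,0.243],
    [0.904,0.239,0,0,0,0.243],
  ],
)

```text
t: 11.12
position: [468.9, 184.5, 271.0]
tool_rot: [-2.19, -2.251, 0.003]
contact_force: [0.0, -0.4, -1.1]
gripper_width: 22.5
```

Run:
```python
from h import *
plan((469.5,184.5,205,91.5))
f=optics.grab_frame("top");crop(f,(200,145,370,320),3.3,"top3")
```

```text
t 11.12 at [468.9 184.5 271.   91.6] F [ 0.  -0.4 -1.1] w 22.5
[np.float64(0.0), np.float64(0.004), np.float64(0.44)] rz 0.001 rows>=1.6
  -> [469.5 184.5 205.   91.5]
```

Request:
send_rows(
  targets=[
    [0.003,0.003,0.2,0,0,0],
    [0.003,0.003,0.4,0,0,0],
    [0.003,0.003,0.5,0,0,0],
    [0.003,0.003,0.5,0,0,0],
    [0.003,0.003,0.5,0,0,0],
    [0.003,0.003,0.5,0,0,0],
  ],
)

```text
t: 11.67
position: [470.6, 184.8, 198.2]
tool_rot: [2.193, 2.249, 0.002]
contact_force: [0.2, -0.1, -0.6]
gripper_width: 22.2
```

Run:
```python
from h import *
plan((469.4,185.2,185,91.5),(469.4,185.2,136,91.5))
f=optics.grab_frame("scene");c=proj(f,(469,184,130));print(c);x,y=map(int,c)
crop(f,(x-60,y-50,x+60,y+40),5,"ins")
```

```text
t 11.67 at [470.6 184.8 198.2  91.4] F [ 0.2 -0.1 -0.6] w 22.2
[np.float64(0.003), np.float64(-0.008), np.float64(0.088)] rz -0.001 rows>=0.3
  -> [469.4 185.2 185.   91.5]
[np.float64(0.0), np.float64(0.0), np.float64(0.327)] rz -0.0 rows>=1.2
  -> [469.4 185.2 136.   91.5]
(np.float64(259.0655360760304), np.float64(159.09128084819426))
```

View pics/ins.png

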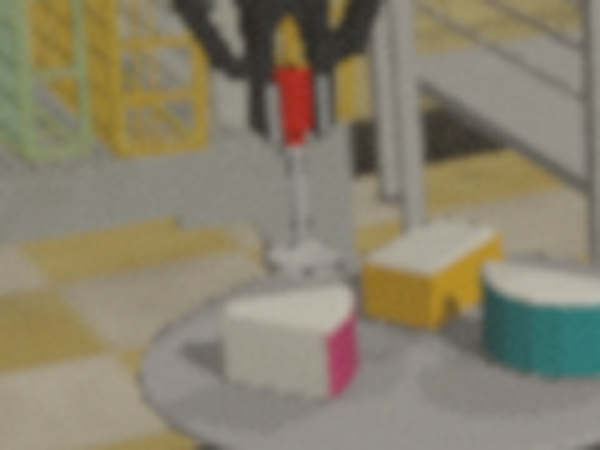

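Request:
send_rows(
  targets=[
    [0.003,-0.007,0.03,0,0,0],
    [0.003,-0.007,0.06,0,0,0],
    [0.003,-0.007,0.09,0,0,0],
    [0.003,-0.007,0.12,0,0,0],
    [0.003,-0.007,0.14,0,0,0],
    [0.003,-0.007,0.16,0,0,0],
    [0.003,-0.007,0.16,0,0,0],
  ],
)

```text
t: 12.3
position: [468.1, 185.9, 172.3]
tool_rot: [-2.191, -2.25, 0.002]
contact_force: [-0.3, 0.2, -0.8]
gripper_width: 22.3
```

Request:
send_rows(
  targets=[
    [0,0.002,0.03,0,0,0],
    [0,0.003,0.06,0,0,0],
    [0,0.003,0.09,0,0,0],
    [0,0.003,0.12,0,0,0],
    [0,0.003,0.15,0,0,0],
    [0,0.003,0.18,0,0,0],
    [0,0.003,0.21,0,0,0],
    [0,0.003,0.23,0,0,0],
    [0,0.003,0.235,0,0,0],
    [0,0.003,0.235,0,0,0],
  ],
)

```text
t: 13.13
position: [469.1, 185.9, 137.5]
tool_rot: [-2.192, -2.251, 0.0]
contact_force: [1.7, 1.2, -2.4]
gripper_width: 22.9
```

Request:
send_rows(
  targets=[
    [0,0,0.008,0,0,0],
    [0,0,0.008,0,0,0],
  ],
)

```text
t: 13.3
position: [469.2, 185.9, 136.6]
tool_rot: [2.192, 2.251, 0.0]
contact_force: [1.3, 0.3, -0.8]
gripper_width: 22.6
```

Request:
send_rows(
  targets=[
    [0,0,0,0,0,0],
    [0,0,0,0,0,0],
    [0,0,0,0,0,0],
    [0,0,0,0,0,0],
    [0,0,0,0,0,0],
    [0,0,-0.1,0,0,0],
    [0,0,-0.3,0,0,0],
    [0,0,-0.5,0,0,0],
    [0,0,-0.75,0,0,0],
    [0,0,-0.9,0,0,0],
    [0,0,-0.9,0,0,0],
    [0,0,-0.9,0,0,0],
  ],
  gripper=0.41,
)

```text
t: 14.3
position: [470.2, 186.2, 273.2]
tool_rot: [2.19, 2.249, 0.005]
contact_force: [-0.6, -0.4, -0.1]
gripper_width: 50.2
```

Run:
```python
from h import *
plan((452,-369.5,270,178.9),(452,-369.5,150,178.9))
f=optics.grab_frame("scene")
crop(f,(200,110,360,230),5,"ins2")
B,_=blobs(f,(0,150,60),(10,255,255),(235,120,290,190));print([(b[0],b[1],b[2]) for b in B], proj(f,(469.4,184.5,179)),proj(f,(469.4,184.5,136)))
```

```text
t 14.3 at [470.2 186.2 273.2  91.5] F [-0.6 -0.4 -0.1] w 50.2
[np.float64(-0.925), np.float64(-0.055), np.float64(0.005)] rz -0.243 rows>=3.3
[np.float64(-0.838), np.float64(-0.395), np.float64(0.005)] rz -0.243 rows>=3.3
[np.float64(-0.631), np.float64(-0.679), np.float64(0.005)] rz -0.243 rows>=3.3
[np.float64(-0.333), np.float64(-0.865), np.float64(0.005)] rz -0.243 rows>=3.3
  -> [ 452.  -369.5  270.   178.9]
[np.float64(0.0), np.float64(0.0), np.float64(0.8)] rz -0.0 rows>=2.9
  -> [ 452.  -369.5  150.   178.9]
[(np.int32(78), array([258.3, 149.6]), array([255, 143,   7,  15], dtype=int32))] (np.float64(257.86087554388797), np.float64(143.1771882763916)) (np.float64(258.9783164760954), np.float64(157.09895425478064))
```

View pics/ins2.png

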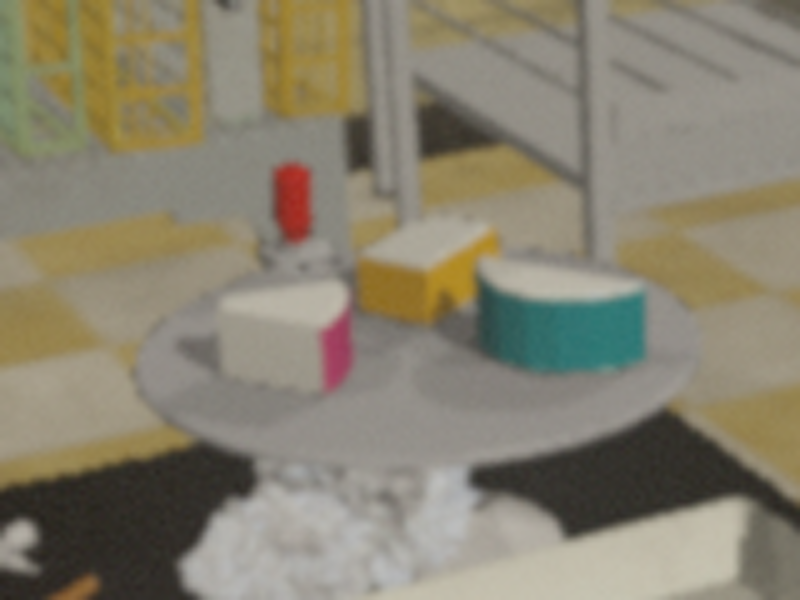

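Request:
send_rows(
  targets=[
    [-0.925,-0.055,0,0,0,-0.243],
    [-0.925,-0.055,0,0,0,-0.243],
    [-0.925,-0.055,0,0,0,-0.243],
    [-0.925,-0.055,0,0,0,-0.243],
  ],
)

```text
t: 14.68
position: [463.0, 45.2, 269.6]
tool_rot: [-1.717, -2.627, 0.004]
contact_force: [-0.0, 0.3, 0.2]
gripper_width: 50.5
```

Request:
send_rows(
  targets=[
    [-0.838,-0.395,0,0,0,-0.243],
    [-0.838,-0.395,0,0,0,-0.243],
    [-0.838,-0.395,0,0,0,-0.243],
    [-0.838,-0.395,0,0,0,-0.243],
  ],
)

```text
t: 15.02
position: [458.5, -93.5, 269.7]
tool_rot: [-1.188, -2.904, 0.001]
contact_force: [1.3, -0.4, -0.0]
gripper_width: 50.0
```

Request:
send_rows(
  targets=[
    [-0.631,-0.679,0,0,0,-0.243],
    [-0.631,-0.679,0,0,0,-0.243],
    [-0.631,-0.679,0,0,0,-0.243],
    [-0.631,-0.679,0,0,0,-0.243],
  ],
)

```text
t: 15.35
position: [454.2, -233.3, 269.5]
tool_rot: [-0.618, -3.077, -0.001]
contact_force: [0.7, -0.4, -0.3]
gripper_width: 50.1
```

Request:
send_rows(
  targets=[
    [-0.333,-0.865,0,0,0,-0.243],
    [-0.333,-0.865,0,0,0,-0.243],
    [-0.333,-0.865,0,0,0,-0.243],
    [-0.333,-0.865,0,0,0,-0.243],
    [-0.333,-0.865,0,0,0,-0.243],
  ],
)

```text
t: 15.77
position: [449.7, -373.2, 268.4]
tool_rot: [-0.034, -3.138, -0.003]
contact_force: [-0.7, 0.1, -0.9]
gripper_width: 50.1
```

Request:
send_rows(
  targets=[
    [0,0,0.25,0,0,0],
    [0,0,0.5,0,0,0],
    [0,0,0.75,0,0,0],
    [0,0,0.86,0,0,0],
    [0,0,0.86,0,0,0],
    [0,0,0.86,0,0,0],
    [0,0,0.86,0,0,0],
    [0,0,0.86,0,0,0],
    [0,0,0.86,0,0,0],
  ],
)

```text
t: 16.52
position: [452.4, -370.8, 144.7]
tool_rot: [0.027, 3.139, -0.004]
contact_force: [0.3, -0.2, 0.7]
gripper_width: 50.5
```

Run:
```python
from h import *
plan((452,-369.6,78,178.9))
```

```text
t 16.52 at [ 452.4 -370.8  144.7  179. ] F [ 0.3 -0.2  0.7] w 50.5
[np.float64(0.003), np.float64(0.008), np.float64(0.445)] rz 0.001 rows>=1.6
  -> [ 452.  -369.6   78.   178.9]
```

Request:
send_rows(
  targets=[
    [0.003,0.006,0.2,0,0,0],
    [0.003,0.006,0.35,0,0,0],
    [0.003,0.006,0.445,0,0,0],
    [0.003,0.006,0.445,0,0,0],
    [0.003,0.006,0.445,0,0,0],
    [0.003,0.006,0.445,0,0,0],
  ],
)

```text
t: 17.02
position: [451.8, -370.0, 77.7]
tool_rot: [0.027, 3.139, -0.003]
contact_force: [0.4, 0.1, 0.7]
gripper_width: 50.4
```

Request:
send_rows(
  targets=[
    [0,0,0,0,0,0],
    [0,0,0,0,0,0],
    [0,0,0,0,0,0],
    [0,0,0,0,0,0],
    [0,0,0,0,0,0],
    [0,0,0,0,0,0],
    [0,0,0,0,0,0],
  ],
  gripper=1,
)

```text
t: 17.6
position: [451.9, -370.2, 77.6]
tool_rot: [0.027, 3.139, -0.004]
contact_force: [0.5, -0.4, 6.8]
gripper_width: 22.5
```

Run:
```python
from h import *
s=readout.observe();print(s["position"],s["tool_rot"],s["torque"].round(2),s["contact_force"])
f=optics.grab_frame("top");img=f["image"]
h=cv2.cvtColor(img,cv2.COLOR_BGR2HSV)
C=np.array([474.1,12.3])
B,L=blobs(f,(0,0,225),(180,40,255),(235,170,318,272),60)
for i,(a,c,bb,r) in enumerate(B):
    # top faces: heights 45/40/36 above the plate
    print(a,c,bb)
    for z in (175,170,166): 
        pts=np.array([ray(f,u,v,z)[:2] for u,v in cv2.boxPoints(r)]); print(z,"ctr",ray(f,*c,z)[:2].round(0),"x",pts[:,0].min().round(),pts[:,0].max().round(),"y",pts[:,1].min().round(),pts[:,1].max().round())
```

```text
[ 451.88068542 -370.18281065   77.57432706] [ 0.02726935  3.13903253 -0.00433822] [-0.12 -0.04 -0.  ] [ 0.50311521 -0.38513438  6.75797746]
104 [290.4 202.8] [275 189  28  23]
175 ctr [524. -44.] x 483.0 561.0 y -94.0 0.0
170 ctr [524. -43.] x 483.0 562.0 y -94.0 1.0
166 ctr [524. -43.] x 483.0 562.0 y -94.0 1.0
373 [250.5 210.2] [240 197  24  27]
175 ctr [504.  65.] x 463.0 544.0 y 28.0 103.0
170 ctr [504.  66.] x 463.0 545.0 y 29.0 104.0
166 ctr [504.  67.] x 463.0 545.0 y 30.0 105.0
```

Run:
```python
from h import *
p=readout.observe()["position"]
plan((p[0],p[1],220,178.9),(513,126,277,180),(513,126,203,180),(513,-20,203,180),(513,-148,203,180))
```

```text
t 17.65 at [ 451.9 -370.2   77.6  179. ] F [ 0.2 -0.3  5.8] w 22.3
[np.float64(0.0), np.float64(0.0), np.float64(-0.95)] rz 0.001 rows>=3.4
  -> [ 451.9 -370.2  220.   178.9]
[np.float64(-0.086), np.float64(0.829), np.float64(-0.095)] rz -0.003 rows>=3.0
[np.float64(-0.09), np.float64(0.828), np.float64(-0.095)] rz -0.003 rows>=3.0
[np.float64(-0.094), np.float64(0.828), np.float64(-0.095)] rz -0.003 rows>=3.0
[np.float64(-0.098), np.float64(0.828), np.float64(-0.095)] rz -0.003 rows>=3.0
  -> [513. 126. 277. 180.]
[np.float64(0.0), np.float64(0.0), np.float64(0.493)] rz -0.0 rows>=1.8
  -> [513. 126. 203. 180.]
[np.float64(-0.0), np.float64(-0.973), np.float64(-0.0)] rz -0.0 rows>=3.5
  -> [513. -20. 203. 180.]
[np.float64(-0.0), np.float64(-0.853), np.float64(-0.0)] rz -0.0 rows>=3.1
  -> [ 513. -148.  203.  180.]
```

Request:
send_rows(
  targets=[
    [0,0,-0.1,0,0,0],
    [0,0,-0.25,0,0,0],
    [0,0,-0.45,0,0,0],
    [0,0,-0.7,0,0,0],
    [0,0,-0.95,0,0,0],
    [0,0,-0.95,0,0,0],
  ],
)

```text
t: 18.15
position: [453.4, -371.5, 226.4]
tool_rot: [0.027, 3.133, -0.013]
contact_force: [1.5, -0.4, -1.0]
gripper_width: 22.3
```

Request:
send_rows(
  targets=[
    [-0.086,0.829,-0.4,0,0,0],
    [-0.086,0.829,-0.4,0,0,0],
    [-0.086,0.829,-0.4,0,0,0],
    [-0.086,0.829,-0.4,0,0,0],
    [-0.086,0.829,-0.4,0,0,0],
  ],
)

```text
t: 18.57
position: [466.7, -242.4, 280.4]
tool_rot: [0.021, 3.139, -0.002]
contact_force: [-0.5, -0.9, -1.7]
gripper_width: 22.4
```

Request:
send_rows(
  targets=[
    [-0.09,0.828,0,0,0,-0.005],
    [-0.09,0.828,0,0,0,-0.005],
    [-0.09,0.828,0,0,0,-0.005],
    [-0.09,0.828,0,0,0,-0.005],
  ],
)

```text
t: 18.9
position: [481.3, -115.4, 277.4]
tool_rot: [-0.005, -3.14, -0.006]
contact_force: [-0.5, -1.5, -0.7]
gripper_width: 22.2
```

Request:
send_rows(
  targets=[
    [-0.094,0.828,0,0,0,-0.005],
    [-0.094,0.828,0,0,0,-0.005],
    [-0.094,0.828,0,0,0,-0.005],
    [-0.094,0.828,0,0,0,-0.005],
  ],
)

```text
t: 19.23
position: [496.9, 8.6, 277.2]
tool_rot: [0.009, -3.14, -0.006]
contact_force: [-1.1, -0.4, -1.7]
gripper_width: 22.3
```

Request:
send_rows(
  targets=[
    [-0.098,0.828,0,0,0,0],
    [-0.098,0.828,0,0,0,0],
    [-0.098,0.828,0,0,0,0],
    [-0.098,0.828,0,0,0,0],
    [-0.098,0.828,0,0,0,0],
    [-0.098,0.828,0,0,0,0],
    [-0.098,0.828,0,0,0,0],
  ],
)

```text
t: 19.82
position: [511.7, 125.6, 277.8]
tool_rot: [-0.006, -3.141, 0.001]
contact_force: [-0.4, 0.4, -1.7]
gripper_width: 22.1
```

Run:
```python
from h import *
plan((513,126,203,180))
f=optics.grab_frame("scene");crop(f,(200,110,360,230),5,"scr")
```

```text
t 19.82 at [511.7 125.6 277.8 179.8] F [-0.4  0.4 -1.7] w 22.1
[np.float64(-0.008), np.float64(0.002), np.float64(0.499)] rz -0.002 rows>=1.8
  -> [513. 126. 203. 180.]
```

View pics/scr.png

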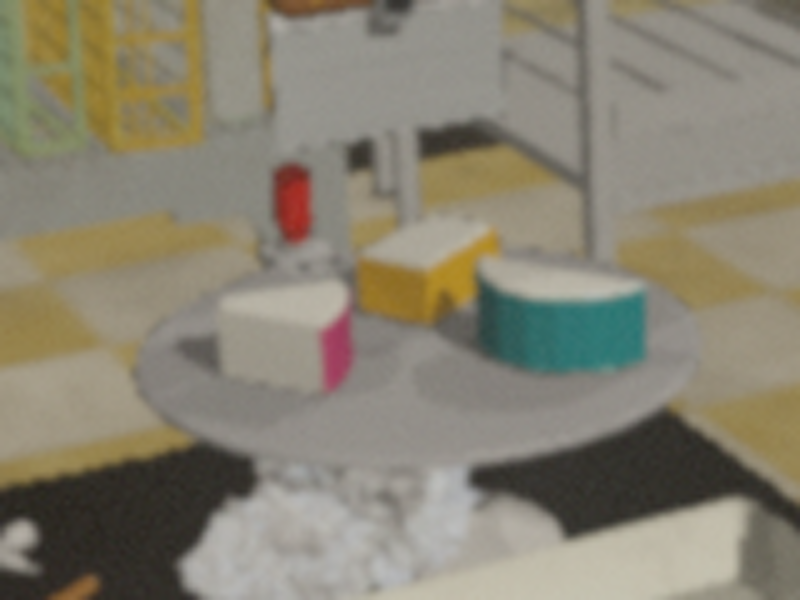

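Request:
send_rows(
  targets=[
    [-0.008,0.002,0.15,0,0,0],
    [-0.008,0.002,0.3,0,0,0],
    [-0.008,0.002,0.43,0,0,0],
    [-0.008,0.002,0.495,0,0,0],
    [-0.008,0.002,0.495,0,0,0],
    [-0.008,0.002,0.495,0,0,0],
    [-0.008,0.002,0.495,0,0,0],
  ],
)

```text
t: 20.45
position: [513.7, 127.2, 205.5]
tool_rot: [0.004, 3.139, 0.0]
contact_force: [0.4, -0.1, -1.4]
gripper_width: 22.0
```

Run:
```python
from h import *
plan((513,126,203,180))
```

```text
t 20.45 at [513.7 127.2 205.5 179.9] F [ 0.4 -0.1 -1.4] w 22.0
[np.float64(0.005), np.float64(-0.008), np.float64(0.016)] rz -0.002 rows>=0.1
  -> [513. 126. 203. 180.]
```

Request:
send_rows(
  targets=[
    [0.005,-0.03,0.015,0,0,0],
    [0.005,-0.08,0.015,0,0,0],
    [0.005,-0.14,0.015,0,0,0],
    [0.005,-0.2,0.015,0,0,0],
    [0.005,-0.26,0.015,0,0,0],
    [0.005,-0.32,0.015,0,0,0],
    [0.005,-0.38,0.015,0,0,0],
    [0.005,-0.44,0.015,0,0,0],
    [0.005,-0.5,0.015,0,0,0],
    [0.005,-0.56,0.015,0,0,0],
    [0.005,-0.62,0.015,0,0,0],
    [0.005,-0.68,0.015,0,0,0],
    [0.005,-0.74,0.015,0,0,0],
    [0.005,-0.8,0.015,0,0,0],
    [0.005,-0.86,0.015,0,0,0],
    [0.005,-0.92,0.015,0,0,0],
    [0.005,-0.98,0.015,0,0,0],
  ],
)

```text
t: 21.87
position: [511.8, -20.3, 201.9]
tool_rot: [-0.003, -3.142, 0.0]
contact_force: [-0.8, 1.2, -0.4]
gripper_width: 22.2
```

Run:
```python
from h import *
plan((513,-148,203,180))
f=optics.grab_frame("scene");crop(f,(200,100,380,235),4.4,"swp")
```

```text
t 21.87 at [511.8 -20.3 201.9 179.9] F [-0.8  1.2 -0.4] w 22.2
[np.float64(-0.009), np.float64(-0.851), np.float64(-0.008)] rz -0.001 rows>=3.1
  -> [ 513. -148.  203.  180.]
```

View pics/swp.png

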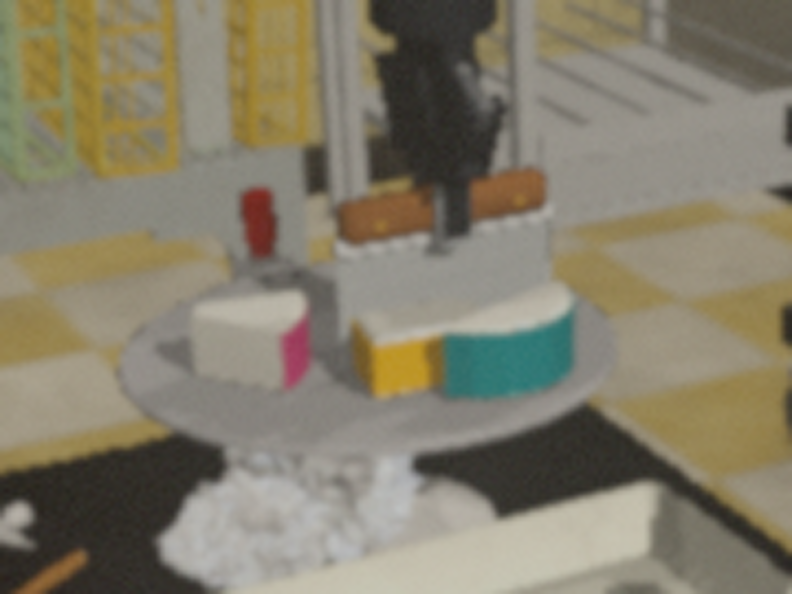

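Request:
send_rows(
  targets=[
    [-0.005,-0.05,-0.004,0,0,0],
    [-0.005,-0.1,-0.004,0,0,0],
    [-0.005,-0.15,-0.004,0,0,0],
    [-0.005,-0.2,-0.004,0,0,0],
    [-0.005,-0.25,-0.004,0,0,0],
    [-0.005,-0.3,-0.004,0,0,0],
    [-0.005,-0.35,-0.004,0,0,0],
    [-0.005,-0.4,-0.004,0,0,0],
    [-0.005,-0.45,-0.004,0,0,0],
    [-0.005,-0.5,-0.004,0,0,0],
    [-0.005,-0.55,-0.004,0,0,0],
    [-0.005,-0.6,-0.004,0,0,0],
    [-0.005,-0.65,-0.004,0,0,0],
    [-0.005,-0.7,-0.004,0,0,0],
    [-0.005,-0.75,-0.004,0,0,0],
    [-0.005,-0.8,-0.004,0,0,0],
    [-0.005,-0.85,-0.004,0,0,0],
    [-0.005,-0.88,-0.004,0,0,0],
    [-0.005,-0.88,-0.004,0,0,0],
    [-0.005,-0.88,-0.004,0,0,0],
  ],
)

```text
t: 23.58
position: [512.4, -151.5, 202.4]
tool_rot: [-0.003, -3.142, -0.0]
contact_force: [-0.2, 0.7, -1.4]
gripper_width: 22.2
```

Run:
```python
from h import *
f=optics.grab_frame("scene");cv2.imwrite("pics/s5.png",f["image"])
for n,lo,hi in (("teal",(80,80,50),(100,255,255)),("yel",(18,140,90),(32,255,255)),("pink",(150,80,80),(178,255,255))):
    B,_=blobs(f,lo,hi,(215,150,400,290),15); print(n,[(b[0],b[1],list(b[2]),ray(f,*b[1],25)[:2].round(),ray(f,*b[1],150)[:2].round()) for b in B])
plan((513,-148,275,180),(402,62,275,180),(402,62,203,180),(402,-70,203,180),(402,-150,203,180))
```

```text
teal []
yel [(np.int32(37), array([304. , 251.1]), [np.int32(301), np.int32(247), np.int32(8), np.int32(8)], array([ 429., -198.]), array([ 342., -393.]))]
pink [(np.int32(72), array([266.7, 179.7]), [np.int32(264), np.int32(172), np.int32(6), np.int32(16)], array([517., 265.]), array([413., -21.]))]
t 23.63 at [ 512.4 -151.3  202.4  179.9] F [-0.1 -0.4 -1.7] w 22.1
[np.float64(-0.004), np.float64(0.022), np.float64(-0.484)] rz -0.001 rows>=1.7
  -> [ 513. -148.  275.  180.]
[np.float64(0.37), np.float64(0.7), np.float64(-0.0)] rz -0.0 rows>=2.8
[np.float64(0.37), np.float64(0.7), np.float64(-0.0)] rz -0.0 rows>=2.8
  -> [402.  62. 275. 180.]
[np.float64(0.0), np.float64(0.0), np.float64(0.48)] rz -0.0 rows>=1.7
  -> [402.  62. 203. 180.]
[np.float64(-0.0), np.float64(-0.88), np.float64(-0.0)] rz -0.0 rows>=3.2
  -> [402. -70. 203. 180.]
[np.float64(-0.0), np.float64(-0.533), np.float64(-0.0)] rz -0.0 rows>=1.9
  -> [ 402. -150.  203.  180.]
```

Request:
send_rows(
  targets=[
    [0,0.02,-0.15,0,0,0],
    [0,0.02,-0.35,0,0,0],
    [0,0.02,-0.485,0,0,0],
    [0,0.02,-0.485,0,0,0],
  ],
)

```text
t: 23.97
position: [514.6, -148.7, 279.9]
tool_rot: [0.001, 3.134, -0.005]
contact_force: [1.0, 0.5, -1.2]
gripper_width: 22.4
```

Request:
send_rows(
  targets=[
    [0.37,0.7,0,0,0,0],
    [0.37,0.7,0,0,0,0],
    [0.37,0.7,0,0,0,0],
    [0.37,0.7,0,0,0,0],
  ],
)

```text
t: 24.3
position: [452.9, -38.2, 274.3]
tool_rot: [0.006, -3.138, -0.006]
contact_force: [-1.3, -0.3, -2.1]
gripper_width: 22.3
```

Request:
send_rows(
  targets=[
    [0.37,0.7,0,0,0,0],
    [0.37,0.7,0,0,0,0],
    [0.37,0.7,0,0,0,0],
    [0.37,0.7,0,0,0,0],
    [0.37,0.7,0,0,0,0],
    [0.37,0.7,0,0,0,0],
  ],
)

```text
t: 24.8
position: [402.0, 61.6, 274.8]
tool_rot: [0.001, 3.141, -0.001]
contact_force: [0.0, 1.0, -0.9]
gripper_width: 21.9
```

Request:
send_rows(
  targets=[
    [0,0,0.15,0,0,0],
    [0,0,0.3,0,0,0],
    [0,0,0.42,0,0,0],
    [0,0,0.47,0,0,0],
    [0,0,0.47,0,0,0],
    [0,0,0.47,0,0,0],
    [0,0,0.47,0,0,0],
  ],
)

```text
t: 25.38
position: [402.9, 61.3, 205.7]
tool_rot: [0.004, 3.14, -0.0]
contact_force: [0.1, -0.5, -1.5]
gripper_width: 22.1
```

Run:
```python
from h import *
plan((402,-60,203,180))
f=optics.grab_frame("top");cv2.imwrite("pics/t5.png",f["image"])
for n,lo,hi in (("teal",(80,80,50),(100,255,255)),("yel",(18,140,90),(32,255,255)),("pink",(150,80,80),(178,255,255)),("white",(0,0,225),(180,40,255))):
    B,_=blobs(f,lo,hi,(235,165,375,315),8); print(n,[(b[0],b[1],list(b[2]),ray(f,*b[1],25)[:2].round()) for b in B])
```

```text
t 25.38 at [402.9  61.3 205.7 179.9] F [ 0.1 -0.5 -1.5] w 22.1
[np.float64(0.004), np.float64(-0.809), np.float64(0.018)] rz -0.002 rows>=2.9
  -> [402. -60. 203. 180.]
teal [(np.int32(13), array([329., 177.]), [np.int32(323), np.int32(177), np.int32(13), np.int32(1)], array([ 613., -150.]))]
yel []
pink [(np.int32(30), array([278.6, 240. ]), [np.int32(267), np.int32(235), np.int32(21), np.int32(13)], array([421.,   4.]))]
white [(np.int32(346), array([331. , 191.7]), [np.int32(322), np.int32(178), np.int32(16), np.int32(31)], array([ 567., -156.])), (np.int32(13), array([340.4, 182.7]), [np.int32(338), np.int32(181), np.int32(6), np.int32(4)], array([ 595., -185.])), (np.int32(26), array([343. , 201.8]), [np.int32(339), np.int32(195), np.int32(7), np.int32(17)], array([ 536., -192.])), (np.int32(23), array([329.6, 212.4]), [np.int32(325), np.int32(210), np.int32(12), np.int32(6)], array([ 504., -151.])), (np.int32(354), array([348.2, 224.4]), [np.int32(341), np.int32(212), np.int32(16), np.int32(25)], array([ 467., -208.])), (np.int32(239), array([274.5, 246.3]), [np.int32(266), np.int32(236), np.int32(20), np.int32(24)], array([402.,  16.])), (np.int32(10), array([330.5, 241. ]), [np.int32(326), np.int32(241), np.int32(10), np.int32(1)], array([ 417., -154.])), (np.int32(157), array([343.2, 278.6]), [np.int32(333), np.int32(240), np.int32(15), np.int32(63)], array([ 304., -192.]))]
```

Request:
send_rows(
  targets=[
    [0.004,-0.03,0.018,0,0,0],
    [0.004,-0.08,0.018,0,0,0],
    [0.004,-0.14,0.018,0,0,0],
    [0.004,-0.2,0.018,0,0,0],
    [0.004,-0.26,0.018,0,0,0],
    [0.004,-0.32,0.018,0,0,0],
    [0.004,-0.38,0.018,0,0,0],
    [0.004,-0.44,0.018,0,0,0],
    [0.004,-0.5,0.018,0,0,0],
    [0.004,-0.56,0.018,0,0,0],
    [0.004,-0.62,0.018,0,0,0],
    [0.004,-0.68,0.018,0,0,0],
    [0.004,-0.74,0.018,0,0,0],
    [0.004,-0.8,0.018,0,0,0],
    [0.004,-0.81,0.018,0,0,0],
  ],
)

```text
t: 26.68
position: [401.1, -61.2, 202.1]
tool_rot: [0.005, 3.141, -0.001]
contact_force: [-0.0, 0.6, -2.1]
gripper_width: 22.4
```

Request:
send_rows(
  targets=[
    [0,-0.05,0,0,0,0],
    [0,-0.1,0,0,0,0],
    [0,-0.15,0,0,0,0],
    [0,-0.2,0,0,0,0],
    [0,-0.25,0,0,0,0],
    [0,-0.3,0,0,0,0],
    [0,-0.35,0,0,0,0],
    [0,-0.4,0,0,0,0],
    [0,-0.45,0,0,0,0],
    [0,-0.5,0,0,0,0],
    [0,-0.55,0,0,0,0],
    [0,-0.6,0,0,0,0],
    [0,-0.6,0,0,0,0],
    [0,-0.6,0,0,0,0],
    [0,-0.6,0,0,0,0],
  ],
)

```text
t: 27.93
position: [400.7, -149.5, 202.0]
tool_rot: [-0.003, -3.141, -0.0]
contact_force: [0.1, -1.2, -2.1]
gripper_width: 22.0
```

Run:
```python
from h import *
plan((451.9,-370.2,275,178.9),(451.9,-370.2,160,178.9),start=None)
f=optics.grab_frame("top");cv2.imwrite("pics/t6.png",f["image"])
g=optics.grab_frame("scene")["image"][110:310,200:420]
cv2.imwrite("pics/c6.png",np.vstack([cv2.resize(f["image"][165:315,205:375],(500,441)),]) if 0 else np.hstack([cv2.resize(f["image"][165:315,215:385],(400,353)),cv2.resize(g,(388,353))]))
```

```text
t 27.93 at [ 400.7 -149.5  202.   179.9] F [ 0.1 -1.2 -2.1] w 22.0
[np.float64(-0.172), np.float64(-0.735), np.float64(-0.243)] rz 0.006 rows>=2.9
[np.float64(-0.178), np.float64(-0.734), np.float64(-0.243)] rz 0.006 rows>=2.9
  -> [ 451.9 -370.2  275.   178.9]
[np.float64(0.0), np.float64(0.0), np.float64(0.767)] rz -0.0 rows>=2.8
  -> [ 451.9 -370.2  160.   178.9]
```

View pics/c6.png

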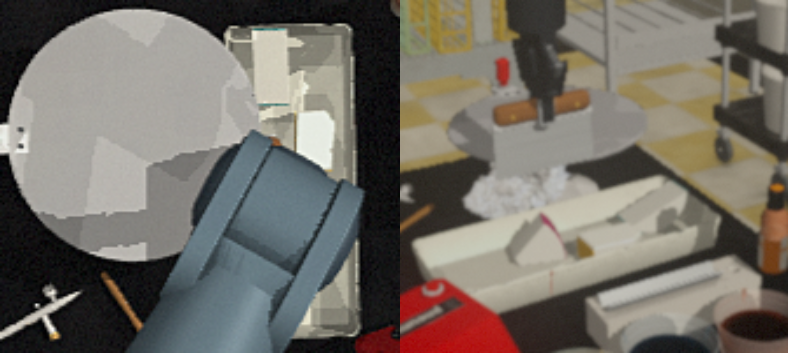

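Request:
send_rows(
  targets=[
    [-0.172,-0.735,-0.3,0,0,0.006],
    [-0.172,-0.735,-0.3,0,0,0.006],
    [-0.172,-0.735,-0.3,0,0,0.006],
    [-0.172,-0.735,-0.3,0,0,0.006],
  ],
)

```text
t: 28.37
position: [429.4, -266.5, 249.6]
tool_rot: [0.023, 3.136, -0.011]
contact_force: [0.8, -1.7, -2.0]
gripper_width: 22.1
```

Request:
send_rows(
  targets=[
    [-0.178,-0.734,0,0,0,0.006],
    [-0.178,-0.734,0,0,0,0.006],
    [-0.178,-0.734,0,0,0,0.006],
    [-0.178,-0.734,0,0,0,0.006],
    [-0.178,-0.734,0,0,0,0.006],
    [-0.178,-0.734,0,0,0,0.006],
  ],
)

```text
t: 28.87
position: [451.8, -369.4, 246.6]
tool_rot: [-0.032, -3.141, -0.002]
contact_force: [0.2, 0.1, -1.4]
gripper_width: 22.2
```

Request:
send_rows(
  targets=[
    [0,0,0.2,0,0,0],
    [0,0,0.4,0,0,0],
    [0,0,0.55,0,0,0],
    [0,0,0.55,0,0,0],
    [0,0,0.55,0,0,0],
    [0,0,0.55,0,0,0],
    [0,0,0.55,0,0,0],
    [0,0,0.55,0,0,0],
  ],
)

```text
t: 29.53
position: [453.0, -371.2, 166.8]
tool_rot: [0.032, 3.139, -0.004]
contact_force: [0.4, -1.0, -1.8]
gripper_width: 22.4
```

Run:
```python
from h import *
plan((451.9,-370.2,140,179),(451.9,-370.2,79,179))
print(readout.observe()["tool_rot"])
```

```text
t 29.53 at [ 453.  -371.2  166.8  178.8] F [ 0.4 -1.  -1.8] w 22.4
[np.float64(0.008), np.float64(0.006), np.float64(0.179)] rz -0.002 rows>=0.6
  -> [ 451.9 -370.2  140.   179. ]
[np.float64(0.0), np.float64(0.0), np.float64(0.407)] rz -0.0 rows>=1.5
  -> [ 451.9 -370.2   79.   179. ]
[ 0.03162716  3.13862235 -0.00448107]
```

Request:
send_rows(
  targets=[
    [0.004,0.004,0.05,0,0,0],
    [0.004,0.004,0.1,0,0,0],
    [0.004,0.004,0.15,0,0,0],
    [0.004,0.004,0.2,0,0,0],
    [0.004,0.004,0.25,0,0,0],
    [0.004,0.004,0.29,0,0,0],
    [0.004,0.004,0.33,0,0,0],
    [0.004,0.004,0.33,0,0,0],
    [0.004,0.004,0.33,0,0,0],
  ],
)

```text
t: 30.28
position: [451.1, -369.5, 114.6]
tool_rot: [-0.032, -3.141, -0.001]
contact_force: [0.3, 0.6, -1.6]
gripper_width: 22.1
```

Run:
```python
from h import *
plan((451.9,-370.2,78.5,179))
```

```text
t 30.28 at [ 451.1 -369.5  114.6  178.8] F [ 0.3  0.6 -1.6] w 22.1
[np.float64(-0.006), np.float64(-0.004), np.float64(0.24)] rz -0.002 rows>=0.9
  -> [ 451.9 -370.2   78.5  179. ]
```

Edge now near 45 mm up, inside the lips with no side load.

Request:
send_rows(
  targets=[
    [0,0,0.03,0,0,0],
    [0,0,0.06,0,0,0],
    [0,0,0.09,0,0,0],
    [0,0,0.12,0,0,0],
    [0,0,0.15,0,0,0],
    [0,0,0.18,0,0,0],
    [0,0,0.21,0,0,0],
    [0,0,0.235,0,0,0],
    [0,0,0.235,0,0,0],
    [0,0,0.235,0,0,0],
  ],
)

```text
t: 31.12
position: [451.1, -369.6, 79.5]
tool_rot: [-0.032, -3.141, -0.001]
contact_force: [-0.1, 0.6, -1.6]
gripper_width: 22.0
```

Request:
send_rows(
  targets=[
    [0,0,0.01,0,0,0],
    [0,0,0.01,0,0,0],
  ],
)

```text
t: 31.28
position: [451.5, -369.9, 78.4]
tool_rot: [0.032, 3.141, -0.001]
contact_force: [0.5, 0.4, -2.1]
gripper_width: 22.0
```

Request:
send_rows(
  targets=[
    [0,0,0,0,0,0],
    [0,0,0,0,0,0],
    [0,0,0,0,0,0],
    [0,0,0,0,0,0],
    [0,0,0,0,0,0],
    [0,0,0,0,0,0],
    [0,0,-0.1,0,0,0],
    [0,0,-0.3,0,0,0],
    [0,0,-0.55,0,0,0],
    [0,0,-0.8,0,0,0],
    [0,0,-0.95,0,0,0],
    [0,0,-0.95,0,0,0],
  ],
  gripper=0.41,
)

```text
t: 32.28
position: [453.7, -372.2, 227.3]
tool_rot: [0.032, 3.134, -0.012]
contact_force: [0.5, 0.1, 0.0]
gripper_width: 50.6
```

Request:
send_rows(
  targets=[
    [0.9,0,-0.5,0,0,0],
    [0.9,0,-0.5,0,0,0],
    [0.9,0,-0.5,0,0,0],
    [0.9,0,-0.5,0,0,0],
    [0.9,0,-0.5,0,0,0],
    [0.9,0,-0.5,0,0,0],
    [0.9,0,-0.5,0,0,0],
  ],
)

```text
t: 32.87
position: [316.6, -366.9, 295.1]
tool_rot: [0.033, 3.141, 0.001]
contact_force: [0.2, -0.1, 0.9]
gripper_width: 50.4
```

Run:
```python
from h import *
plan()
f=optics.grab_frame("top");g=optics.grab_frame("scene")
cv2.imwrite("pics/end.png",np.hstack([cv2.resize(f["image"][150:320,205:465],(400,262)),cv2.resize(g["image"][110:330,200:480],(400,314))[:262]*1 if 0 else cv2.resize(g["image"][130:313,200:480],(400,262))]))
B,_=blobs(f,(8,90,60),(16,255,255),(395,195,420,260),50);print([(b[0],b[1],list(b[2]),ray(f,*b[1],111)[:2].round(1)) for b in B])
B,_=blobs(g,(8,90,60),(16,255,255),(310,225,390,285),50);print([(b[0],b[1],list(b[2]),[np.round(v,1) for v in b[3]]) for b in B]);print(proj(g,(519,-370.5,111)),proj(g,(385,-369,111)),proj(g,(452,-369.6,97)))
B,_=blobs(g,(0,150,60),(10,255,255),(235,120,290,190));print([(b[0],b[1],list(b[2])) for b in B])
```

```text
t 32.87 at [ 316.6 -366.9  295.1  178.8] F [ 0.2 -0.1  0.9] w 50.4
[(np.int32(365), array([405.5, 229.3]), [np.int32(401), np.int32(206), np.int32(9), np.int32(47)], array([ 451.3, -366.5]))]
[(np.int32(682), array([346.2, 254. ]), [np.int32(318), np.int32(242), np.int32(58), np.int32(25)], [array([346.6, 254.2]), array([12.5, 59.7]), np.float64(74.5)])]
(np.float64(375.20074113925637), np.float64(241.31851134395433)) (np.float64(318.7019103572064), np.float64(257.25401620542766)) (np.float64(347.6496332744504), np.float64(254.87996361527456))
[(np.int32(82), array([257.9, 149.6]), [np.int32(255), np.int32(143), np.int32(7), np.int32(15)])]
```

View pics/end.png

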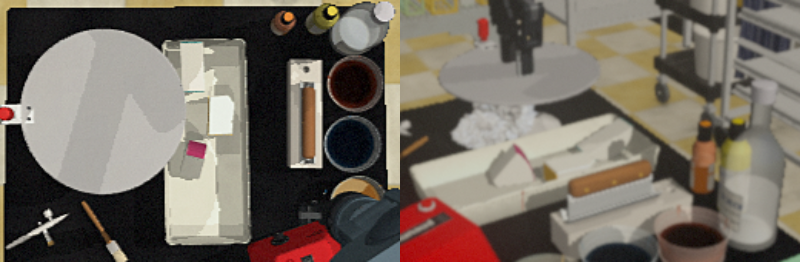

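```bash
python3 -c "
from rig import manip;print(manip.hand_in())"
```

```text
the job is handed in; nothing more can be done
None
```

I finished the job in one attempt and handed it in at about 33 s. It reported no verdict.

**What I did:**
- **Lock:** I gripped the lug and turned the plate until its eye was over the bracket's eye, about 1.6 mm apart by camera. I then lowered the lock pin through both.
- **Offcuts:** I cleared the plate with the scraper in two sweeps, the block and the segment first, then the wedge.
- **Scraper:** I put it back in its slot, released it and moved the arm clear.

**Last checks:**
- **Pin:** its head is still at the image position expected for fully down.
- **Plate and tray:** the plate is empty and all three offcuts are inside the tray. The segment looks tilted against the tray's wall or corner. I judged that all three were at rest from still pictures only.
- **Scraper:** its edge should be about 9 mm above the table, close to the slot floor at 8 mm. The handle's top sits about 3 mm from where it started, across the slot, which means a lean of about 0.03 rad. That is inside the 0.2 rad limit.
- **Bottles and cups:** they look undisturbed by eye; I did not measure their positions again.
- **Forces:** the largest contact force I read was about 8 N, and nothing showed the fingers touching an offcut.

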